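# Fit the stirring rod from the tilt-out bin into the mixing stand

## Task

Tilt the blue bin fully forward, draw the red-headed stirring rod out of it and thread the rod, point down, through the upper and then the lower guide arm of the mixing stand until its head rests flush on the upper arm. Finish with the bin fully shut again; leave the other two rods in it, and do not disturb the beaker or the jar.

Things in the scene. Friction and masses are not known exactly. Their poses are not given: they have to be found in the camera images.
- cabinet: Open-fronted shell (grey sides, clear acrylic roof and back) fixed to the bench, 130 deep (x) x 250 wide (y) x 215 mm high. Origin: centre of its underside; its -x is the open front (roughly towards the robot), front plane at x = -65 mm. The 12 mm roof starts 15 mm behind that plane, underside 203 mm above the bench: no rod can be lifted out while the bin is shut.
- bin (a joint): Angle of the blue tilt-out bin, rad: 0 shut, grows as its top tilts forward (cabinet's -x) about its bottom front edge; end stop 0.42 (24 degrees). Stiff hinge (friction 0.3 N m, 2 to 6 N at the knob): it stays where it is left. 228 wide, 64 deep, front panel 100 mm high, other walls 84 mm. Inside, two shelves, each with three 15 mm square wells that hold rods upright.
- bin_pivot (a point): Middle of the hinge line (bottom front edge of the bin), 15 mm above the bench in the cabinet's front plane; does not move with the bin. Axes as the cabinet; the hinge runs along y. Seen from here with the bin shut, the wells are at x = 34 mm, y = -75, 0 and 75 mm; the shelves' tops at z = 36 and 80 mm, bin floor at 9 mm.
- bin_knob (a point): Centre of the black ball knob, diameter 26 mm, mid-width on the bin's front panel, 40 mm ahead of the panel's face on a 10 mm stem; with the bin shut it is 85 mm above the hinge line. Moves and turns with the bin (own z up along the panel, -x out of it).
- red_rod_mid (a point): Stirring rod to fit: middle of its 156 mm length, own z along the rod to the red head. Steel shaft diameter 10, 110 mm long (lowest 4 mm tapered to 7); round red head diameter 18, 46 mm long, z = +32 to +78 mm from here, good grip at z = +58. About 80 g. Loose in one of the three wells (which one varies), leaning a few degrees; must be drawn out along its length.
- red_rod_tip (a point): Lower end of the red rod's shaft, 78 mm below red_rod_mid along the rod; same axes. It starts on the bin floor, so about 75 mm of the rod is in the wells.
- red_rod_collar (a point): Underside of the red head on the rod's axis, 32 mm above red_rod_mid; rests on the upper guide arm when the rod is home.
- green_rod_mid (a point): Middle of a like rod with a green head, in another well 75 or 150 mm away; stays there.
- yellow_rod_mid (a point): Middle of a like rod with a yellow head, in the remaining well; stays there.
- upper_hole (a point): Centre of the top mouth of the hole in the upper guide arm of the mixing stand, 150 mm above the bench. Through hole, diameter 14 with 2 mm chamfer, in a 36 x 36 x 12 mm aluminium plate. z up; +x points to the stand's post (diameter 18, axis 72 mm away, top 158 mm above the bench). The stand is fixed; a 38 mm high steel cup is fixed on its base under the holes.
- lower_hole (a point): Top mouth of the equal hole in the lower guide arm, 60 mm straight below upper_hole (90 mm above the bench). The rod has 2 mm of play all round in each hole; held slightly askew or off-centre it lands on an edge and has to be shifted by feel.
- beaker: Empty glass beaker, diameter 72, 90 mm high, loose on the bench; origin at the centre of its underside. Leave alone.
- jar: Closed amber jar with a brass cap, diameter 64, 75 mm high, loose on the bench; origin at the centre of its underside. Leave alone.
Mind the look-alikes: they are no part of the job. There is more than one size of the part that bears upper_hole; the job needs the smallest.

How it is judged (in metres and radians):
On the way, in this order (a step that is already met when the one before it is completed fails the run):
1. the bin is tilted fully forward (joint over 0.36 rad) (value of joint bin above 0.36 rad), for 0.2 s.
2. the red rod is drawn out of the bin and raised above the stand's upper arm, point down (tip above 140 mm, axis within 20 degrees of vertical) (height (world z) of red_rod_tip above 0.14 m and angle between red_rod_mid's own z axis and vertical below 0.35 rad), for 0.1 s.
3. the rod's point has passed the upper arm's hole (horizontal distance between red_rod_tip and upper_hole below 0.008 m and height (world z) of red_rod_tip below 0.136 m), for 0.05 s.
4. the rod is through both holes with its head flush on the upper arm (z of red_rod_collar in the frame of upper_hole below 0.004 m and horizontal distance between red_rod_collar and upper_hole below 0.006 m and horizontal distance between red_rod_tip and lower_hole below 0.01 m), for 0.2 s.
At the end, for the whole second after the job is handed in: The red rod hangs at rest through both guide holes, upright within 7 degrees, its head's underside within 4 mm of the upper arm and 6 mm of the hole's centre; the bin is shut (below 0.06 rad), the green and yellow rods within 25 mm of where they stood (all of step 4 and angle between red_rod_mid's own z axis and vertical below 0.12 rad and linear speed of red_rod below 0.02 m/s and value of joint bin below 0.06 rad and distance of each of green_rod_mid, yellow_rod_mid from where it was at the start of the episode below 0.025 m); the robot touches nothing.
It fails at once if the green rod is drawn up out of its well (z of green_rod_mid in the frame of bin_knob above 0.045 m).
It fails at once if the yellow rod is drawn up out of its well (z of yellow_rod_mid in the frame of bin_knob above 0.045 m).
It fails at once if the beaker is shifted by more than 20 mm or tipped (distance of beaker from where it was at the start of the episode above 0.02 m or angle between beaker's own z axis and vertical above 0.3 rad).
It fails at once if the jar is shifted by more than 20 mm or tipped (distance of jar from where it was at the start of the episode above 0.02 m or angle between jar's own z axis and vertical above 0.3 rad).
It also fails if it takes over 67 s, if anything falls off the work surface, if the arm or the gripper's body presses on something with over 40 N, if the wrist force passes 120 N, or if a joint passes its speed limit or range.

## Robot

A 7-joint arm with a two-finger parallel gripper is mounted at the origin on the work surface. World frame = base frame: x ahead of the robot, y to its left, z up, the work surface at z = 0. Lengths are in mm, angles in rad, forces in N, time in s.
With the tool pointing down it reaches from about 425 to 875 mm from the base axis. Payload 8.4 kg.
Tool frame: the origin (TCP) lies where the fingers leave the gripper's body, on its centre line; the fingertips stand 70 mm ahead of it and the grasp point (between the pads) lies 51 mm ahead of it; z points along the fingers, y is the line along which they close (so a half turn about z gives the same grasp; the last joint's range is limited). The gripper opens to 87 mm and grips with 3 to 60 N. Pads are 19 mm wide; open, the fingers measure 117 mm over their backs; the gripper's body (75 mm by 190 mm) begins 51 mm behind the grasp point.
Start: joints at [-1.282, 0.333, 0.04, 1.465, -0.013, 1.343, -0.059], TCP at [245.799, 601.706, 292.246] pointing down, gripper open.
Joint ranges: [-2.58, 2.58], [-0.38, 2.09], [-1.3, 1.39], [0.25, 2.4], [-1.5, 4.64], [0.08, 2.09], [-2.65, 2.65]. Speed limits (rad/s): [2.22, 2.22, 2.79, 2.79, 3.14, 3.14, 3.14].

## Interface

Orientations are given as a unit quaternion [w, x, y, z].
In Python, from workcell import r, grip, planner, sensors, imaging, job gives the robot as it stands. Calls block until the motion is done:
- r.move_ptp(position, orientation): joint-space move of the TCP to a pose.
- r.move_linear(position, velocity=150, attitude=None, guard=None): straight line of the TCP; attitude=None keeps the orientation; velocity is the mean speed in mm/s. With guard (N) it stops when the force on the tool has changed by that much, and returns True; else False.
- r.set_joints(angles): joint-space move.
- grip(opening, squeeze=None): opening from 0.0 (shut) to 1.0 (fully open); squeeze is the grip in N (None keeps the last); returns when the fingers have stopped.
- r.hold(seconds).
- planner.inverse_kinematics(position, orientation): joint angles nearest the present ones, or None.
- sensors.read_state(): the state.
- imaging.get_image(name): name is "side" or "top"; returns the picture (480x640x3 uint8, blue, green, red); there is no depth.
- imaging.calibration(name): a dict with "mtx" (3x3 intrinsics, pixels), "rvec" (rotation vector, rad) and "tvec" (3), from world to camera coordinates, as OpenCV has them. Camera axes: x right, y down, z forward; pixel columns grow to the right and rows downward; lengths in mm; the calibration is good to about 2 mm. A picture is of the moment at which its call begins. calibration takes no time and is no camera call.
A pose or a line that the arm cannot do raises r.IKError and nothing moves.
- job.sign_off(): hands the job in; it is judged then, once.
The state is a dict: "time": time; "joint_positions": joint angles; "joint_velocities": joint speeds; "joint_torque": joint torques, N m; "eef_pos": TCP position; "tool_rot": TCP orientation; "ft_force": force on the tool from outside, world axes, zero at the start; "moment": the same for the moment, N m; "grip_width": opening from 0.0 (shut) to 1.0 (fully open); "grasp_force": force on a finger pad.
Only numpy, scipy, OpenCV 4.12 (cv2) and the standard library are available. Lean on these libraries where they do the work, as an engineer would, in place of code of your own. Each camera call takes 0.05 s, during which the arm holds its last target. There are 200 camera calls.

## Working session

There is one attempt and no reset: what is moved stays moved. The work goes in short steps, each a Python script; the robot and the scene stay as the last script left them, time stands still between calls to the robot, and variables do not carry over. Pictures are saved under pics/ and viewed, at most 10 in all, crops included, and the job is handed in when it is done.

```bash
ls; mkdir -p pics; python3 - <<'E'
from workcell import r, grip, planner, sensors, imaging, job
import cv2,numpy as np
for n in("side","top"):
    im=imaging.get_image(n); cv2.imwrite(f"pics/{n}0.png",im)
    c=imaging.calibration(n); R=cv2.Rodrigues(np.array(c["rvec"],float))[0]
    print(n,np.array(c["mtx"]).tolist(),(-R.T@np.array(c["tvec"],float).reshape(3)).round(0),R.round(3).tolist())
s=sensors.read_state();print(s)
E
```

```text
pics
side [[461.4325122706709, 0.0, 319.19138183231763], [0.0, 461.4325122706709, 232.9898475588153], [0.0, 0.0, 1.0]] [ -51. -775.  777.] [[0.827, -0.562, -0.001], [-0.341, -0.5, -0.796], [0.447, 0.659, -0.605]]
top [[527.3227609264778, 0.0, 316.519009226035], [0.0, 527.3227609264778, 232.02867377706085], [0.0, 0.0, 1.0]] [ 299.  -29. 1362.] [[0.022, -1.0, -0.005], [-0.991, -0.021, -0.134], [0.134, 0.008, -0.991]]
{'time': 0.1, 'joint_positions': array([-1.28219933,  0.3338337 ,  0.03985559,  1.46616656, -0.01340798,
        1.34330204, -0.05849265]), 'joint_velocities': array([-0.0001234 , -0.00117512,  0.00013518, -0.00453754, -0.00053882,
       -0.00049471,  0.0001496 ]), 'joint_torque': array([ 5.04630734e-03, -6.57813478e+01,  1.34116620e+00, -4.04708540e+01,
       -5.94221475e-02,  4.10649937e-02,  1.03492664e-04]), 'eef_pos': array([245.68235953, 601.43675337, 291.46008562]), 'tool_rot': array([-9.83577999e-05,  1.92682362e-01,  9.81260916e-01, -7.15230392e-04]), 'ft_force': array([ 0.79032798, -0.61759049, -0.54313412]), 'moment': array([ 0.02296206, -0.02054465, -0.03160576]), 'grasp_force': 0.0, 'grip_width': 1.00128103260464}
```

View pics/side0.png

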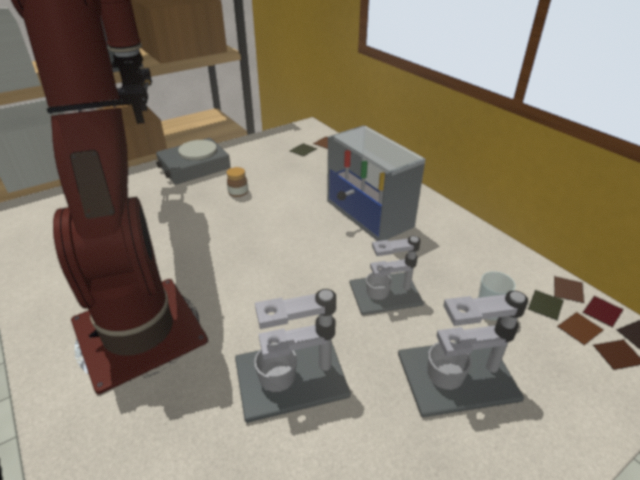

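View pics/top0.png

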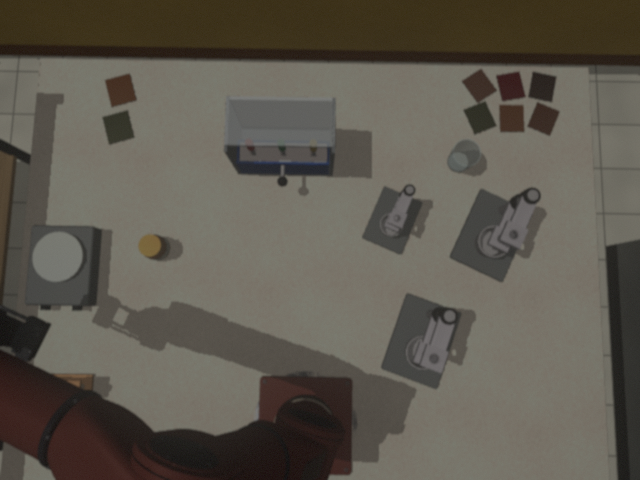

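The stand at top (398,215) / side (390,265) is the smallest. The cabinet is at top (280,140) / side (375,180), with the knob at about top (282,181). In the side view, red (347,158) is the leftmost rod. I'll zoom in next.

```bash
python3 - <<'E'
import cv2,numpy as np
t=cv2.imread("pics/top0.png");s=cv2.imread("pics/side0.png")
def crop(im,x,y,w,h):
    c=cv2.resize(im[y:y+h,x:x+w],(400,300),interpolation=cv2.INTER_CUBIC);return cv2.convertScaleAbs(c,alpha=1.3,beta=10)
m=np.vstack([np.hstack([crop(t,220,90,140,105),crop(t,360,175,80,60)]),np.hstack([crop(s,320,125,120,90),crop(s,350,230,80,60)])])
cv2.imwrite("pics/mont.png",m)
E
```

```text
(no output)
```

View pics/mont.png

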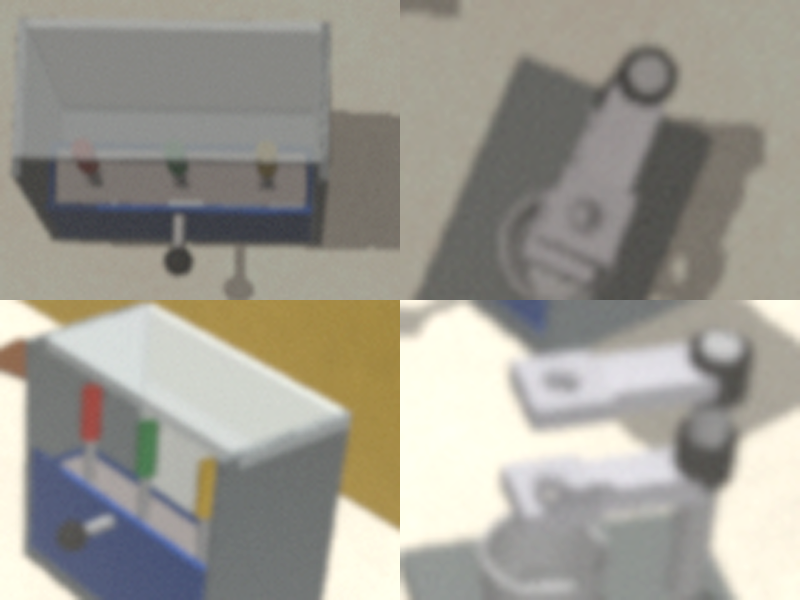

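Zoom mapped back to pixels: knob at top (282.3,181.4) / side (341.6,195.5), upper hole at top (397,218) / side (382.4,246.2), post cap at top (409.6,190). The red rod is in the left (+y) well.

```bash
cat > h.py <<'E'
import cv2,numpy as np
from scipy.spatial.transform import Rotation as Ro
from workcell import r, grip, planner, sensors, imaging, job
C={}
for n in("side","top"):
    c=imaging.calibration(n);R=cv2.Rodrigues(np.array(c["rvec"],float))[0]
    C[n]=(np.array(c["mtx"]),R,np.array(c["tvec"],float).reshape(3))
def ray(n,p):
    K,R,t=C[n];d=R.T@np.linalg.solve(K,[p[0],p[1],1.]);return -R.T@t,d/np.linalg.norm(d)
def onz(n,p,z):
    o,d=ray(n,p);return o+d*(z-o[2])/d[2]
def tri(ps,pt):
    o1,d1=ray("side",ps);o2,d2=ray("top",pt)
    a=np.linalg.lstsq(np.c_[d1,-d2],o2-o1,rcond=None)[0];A=o1+a[0]*d1;B=o2+a[1]*d2
    return (A+B)/2,np.linalg.norm(A-B)
def proj(n,P):
    K,R,t=C[n];q=K@(R@np.asarray(P,float)+t);return q[:2]/q[2]
def dark(im,c,w,thr=None):   # centroid of the dark blob in a window
    x,y=int(round(c[0]))-w,int(round(c[1]))-w
    g=cv2.cvtColor(im,cv2.COLOR_BGR2GRAY)[y:y+2*w+1,x:x+2*w+1].astype(float)
    W=np.clip((np.percentile(g,70) if thr is None else thr)-g,0,None);Y,X=np.mgrid[:2*w+1,:2*w+1]
    return np.array([x+(W*X).sum()/W.sum(),y+(W*Y).sum()/W.sum()])
def att(zd,yd):   # tool quaternion wxyz, z along zd, y near yd
    z=np.array(zd,float);z/=np.linalg.norm(z);x=np.cross(yd,z);x/=np.linalg.norm(x);y=np.cross(z,x)
    return Ro.from_matrix(np.c_[x,y,z]).as_quat()[[3,0,1,2]]
def zax(q): return Ro.from_quat(np.roll(q,-1)).as_matrix()[:,2]
def tcp(g,q): return np.asarray(g)-51*zax(q)   # TCP for grasp point g
E
python3 - <<'E'
from h import *
np.set_printoptions(precision=1,suppress=True)
t=cv2.imread("pics/top0.png");s=cv2.imread("pics/side0.png")
kt=dark(t,(282,181),6,55);ks=dark(s,(341.5,195.5),5,70)
print("knob",kt,ks,tri(ks,kt),onz("top",kt,100),onz("side",ks,100))
ht=dark(t,(397,218),3);hs=dark(s,(382.4,246.2),3)
print("hole",ht,hs,tri(hs,ht),onz("top",ht,150),onz("side",hs,150))
print("post",onz("top",(409.6,190),158), onz("side",(350+322/5,230+47/5),158))
# bin rim line in top: bluest row per column
b=t[...,0].astype(int)-t[...,2]
cols=np.arange(245,323);rows=[155+np.argmax(b[155:170,c]) for c in cols]
P=[]
for c,rr in zip(cols,rows):
    w=np.clip(b[rr-2:rr+3,c],0,None)**2; P.append(onz("top",(c,(w*np.arange(rr-2,rr+3)).sum()/w.sum()),115)[:2])
P=np.array(P,np.float32);l=cv2.fitLine(P,cv2.DIST_HUBER,0,.01,.01).ravel();print("rim",l,"yaw deg",np.degrees(np.arctan2(-l[0]*np.sign(l[1]),abs(l[1]))))
# cabinet roof outer corners (montage coordinates)
for m in[(18,18),(328,25),(15,175),(326,178)]:
    print("roof",onz("top",(220+m[0]/2.857,90+m[1]/2.857),215))
E
```

```text
knob [282.1 180.9] [341.4 196.2] (array([594.8,  68.7,  95.7]), np.float64(1.5642547351666227)) [594.5  67.9 100. ] [589.9  63.5 100. ]
hole [397.8 217.9] [382.  245.9] (array([ 499.3, -207.4,  149.2]), np.float64(2.5152999839860732)) [ 500.2 -208.   150. ] [ 497.3 -207.7  150. ]
post [ 565.2 -234.1  158. ] [ 563.2 -237.4  158. ]
rim [  0.   -1.  635.7  80.8] yaw deg 0.098939605
roof [761.8 192.1 215. ]
roof [760.8 -55.  215. ]
roof [632.9 188.7 215. ]
roof [635.3 -55.6 215. ]
```

```bash
cat >> h.py <<'E'
PIV=np.array([634.5,67.5,15.]);UH=np.array([498.8,-207.8,150.])
def binp(x,y,z,th):
    c,s=np.cos(th),np.sin(th);return PIV+[x*c-z*s,y,x*s+z*c]
def q(a,yd=(0,1,0)): return att([np.sin(a),0,-np.cos(a)],yd)
E
python3 - <<'E'
from h import *
np.set_printoptions(precision=2,suppress=True)
for yd in((0,1,0),(0,-1,0)):
  print(yd)
  for nm,g,a in[("above",binp(-42,0,85+90,0),.15),("knob",binp(-42,0,85,0),.15),("knobfwd",binp(-42,0,85,.42),.5),("rod",binp(34,75,145,.42),.42),("drawn",binp(34,75,270,.42),.42),("up",UH+[0,0,146],0),("home",UH+[0,0,26],0)]:
    qq=q(a,yd);j=planner.inverse_kinematics(tcp(g,qq),qq);print(nm,g,j)
E
```

```text
(0, 1, 0)
above [592.5  67.5 190. ] [-0.7   0.16  0.55  1.82 -0.07  1.03  1.44]
knob [592.5  67.5 100. ] [-0.65  0.26  0.51  1.91 -0.14  0.85  1.49]
knobfwd [561.49  67.5   75.49] [-0.81  0.05  0.55  2.29  0.31  0.34  1.03]
rod [606.42 142.5  161.26] [-0.82  0.08  0.45  2.01  0.18  0.67  1.07]
drawn [555.45 142.5  275.4 ] [-0.93 -0.15  0.46  1.97  0.31  0.95  0.96]
up [ 498.8 -207.8  296. ] [-0.83  0.16  1.29  1.69 -0.16  1.41  2.05]
home [ 498.8 -207.8  176. ] [-0.73  0.34  1.26  1.86 -0.35  1.2   2.21]
(0, -1, 0)
above [592.5  67.5 190. ] [-0.81  0.17  0.68  1.83 -0.1   1.03 -1.67]
knob [592.5  67.5 100. ] [-0.81  0.29  0.71  1.92 -0.22  0.86 -1.58]
knobfwd [561.49  67.5   75.49] [-0.71  0.06  0.44  2.29  0.33  0.34 -2.13]
rod [606.42 142.5  161.26] [-0.73  0.08  0.36  2.01  0.2   0.67 -2.08]
drawn [555.45 142.5  275.4 ] [-0.71 -0.13  0.25  1.96  0.26  0.94 -2.14]
up [ 498.8 -207.8  296. ] [-0.85  0.18  1.32  1.69 -0.17  1.41 -1.07]
home [ 498.8 -207.8  176. ] [-0.68  0.29  1.18  1.86 -0.29  1.18 -0.98]
```

```bash
python3 - <<'E'
from h import *
np.set_printoptions(precision=2,suppress=True)
def st(m=""):
    s=sensors.read_state();print(m,round(s["time"],1),s["eef_pos"],s["ft_force"],round(s["grip_width"],2),round(s["grasp_force"],1))
qa=q(.15)
r.move_ptp(tcp(binp(-42,0,150,0),qa),qa);st("above")
grip(.55)
print(r.move_linear(tcp(binp(-41,0,86,0),qa),velocity=120,guard=15));st("at")
grip(0,20);st("grip")
for th in(.11,.22,.33,.40,.45):
    qq=q(.15+.8*th);g=r.move_linear(tcp(binp(-41,0,86,th),qq),velocity=60,attitude=qq,guard=30);st(th)
    if g:print("guard");break
r.hold(.2)
for n in("side","top"):cv2.imwrite(f"pics/{n}1.png",imaging.get_image(n))
t=cv2.imread("pics/top1.png")[80:230,200:400];s=cv2.imread("pics/side1.png")[110:260,270:470]
cv2.imwrite("pics/m1.png",cv2.resize(np.hstack([t,s]),(800,300),interpolation=cv2.INTER_CUBIC))
E
```

```text
above 2.4 [584.91  68.56 215.49] [-1.17  0.16 -0.54] 1.0 0.0
False
at 4.0 [586.24  67.41 151.93] [-0.06  0.24  0.4 ] 0.55 0.0
grip 4.5 [586.09  67.   151.8 ] [-0.66 -3.19  3.59] 0.28 20.0
0.11 5.0 [572.27  66.93 145.95] [-2.26 -4.13  5.91] 0.28 20.0
0.22 5.3 [558.89  66.94 138.31] [-7.21 -4.78 10.51] 0.28 20.0
0.33 5.8 [546.54  66.98 129.07] [-3.46 -4.69  0.82] 0.28 20.0
0.4 6.1 [539.72  67.02 123.12] [ 0.5  -4.38 -3.33] 0.28 20.0
0.45 6.3 [537.35  66.97 120.69] [ 3.41 -6.21  4.35] 0.28 20.0
```

View pics/m1.png

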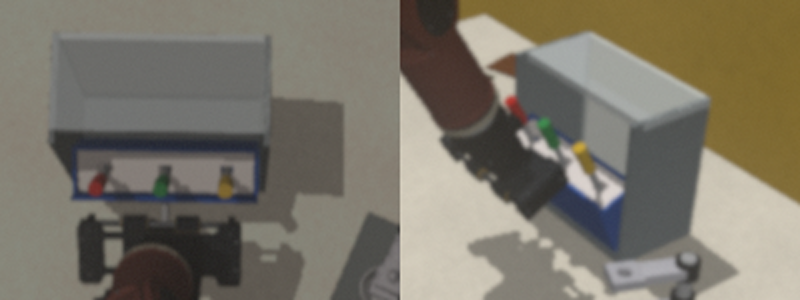

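The bin is tilted fully forward. Red's head shows at top (249,173), leaning towards the robot. I'll release the knob, back off and measure the rod.

```bash
python3 - <<'E'
from h import *
np.set_printoptions(precision=2,suppress=True)
grip(.6)
s=sensors.read_state();qq=s["tool_rot"];p=s["eef_pos"]
r.move_linear(p-np.array([0,0,0])-95*zax(qq),velocity=200)
q2=q(.42)
r.move_ptp([480,230,330],q2)
for n in("side","top"):cv2.imwrite(f"pics/{n}2.png",imaging.get_image(n))
print(sensors.read_state()["time"])
for n in("side","top"):
    im=cv2.imread(f"pics/{n}2.png");hsv=cv2.cvtColor(im,cv2.COLOR_BGR2HSV)
    x0,y0,x1,y1=(310,130,420,230) if n=="side" else (225,130,340,195)
    for c,(lo,hi) in dict(red=(0,8),green=(45,85),yel=(18,32)).items():
        m=cv2.inRange(hsv,(lo,110,40),(hi,255,255))
        if c=="red":m|=cv2.inRange(hsv,(172,110,40),(180,255,255))
        k=np.zeros_like(m);k[y0:y1,x0:x1]=m[y0:y1,x0:x1]
        nn,L,S,ce=cv2.connectedComponentsWithStats(k)
        if nn>1:
            i=1+np.argmax(S[1:,4]);print(n,c,S[i],ce[i])
t=cv2.imread("pics/top2.png")[130:205,225:325];s=cv2.imread("pics/side2.png")[130:205,320:420]
cv2.imwrite("pics/m2.png",cv2.resize(np.hstack([t,s]),(800,300),interpolation=cv2.INTER_CUBIC))
E
```

```text
8.9583
side red [323 158  10  14  62] [327.63 164.4 ]
side green [340 170   4   4  13] [341.38 171.38]
side yel [376 130  44  24 547] [404.65 137.69]
top red [245 168   7  10  49] [247.88 172.96]
top green [279 173   1   1   1] [279. 173.]
top yel [310 169   6  10  49] [312.41 173.51]
```

View pics/m2.png

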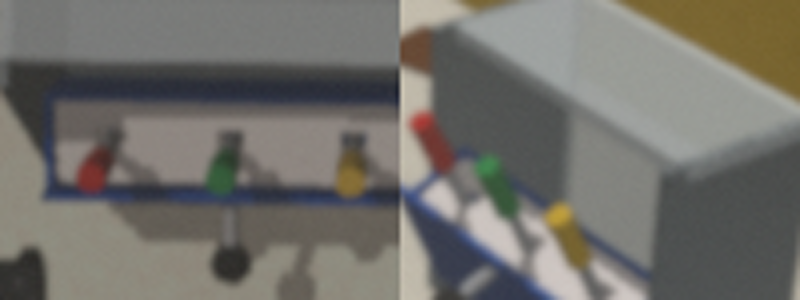

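```bash
python3 - <<'E'
from h import *
np.set_printoptions(precision=2,suppress=True)
t,s=cv2.imread("pics/top2.png"),cv2.imread("pics/side2.png")
def redpts(im,box):
    x0,y0,x1,y1=box;b=im[y0:y1,x0:x1].astype(float);w=np.clip(b[...,2]-np.maximum(b[...,0],b[...,1])-25,0,None)
    Y,X=np.mgrid[y0:y1,x0:x1];c=np.array([(w*X).sum(),(w*Y).sum()])/w.sum()
    C2=np.cov(np.c_[X.ravel(),Y.ravel()].T,aweights=w.ravel());return c,np.linalg.eigh(C2)[1][:,1],np.linalg.eigvalsh(C2)
cs,ds,es=redpts(s,(320,155,337,176));ct,dt,et=redpts(t,(242,160,258,180))
print(cs,ds,es,ct,dt,et)
H,e=tri(cs,ct);print("head",H,e,"expected",binp(34,75,142,.42))
n=[]
for nm,c,d in(("side",cs,ds),("top",ct,dt)):
    n.append(np.cross(ray(nm,c-5*d)[1],ray(nm,c+5*d)[1]))
a=np.cross(*n);a/=np.linalg.norm(a);a*=np.sign(a[2]);print("axis PCA",a,np.degrees(np.arctan2(-a[0],a[2])),np.degrees(np.arctan2(a[1],a[2])))
B=binp(34,75,58,.42);a=H-B;print(np.linalg.norm(a));a/=np.linalg.norm(a);print("axis well",a,np.degrees(np.arctan2(-a[0],a[2])),np.degrees(np.arctan2(a[1],a[2])))
kt=dark(t,(225+230/4,130+265/4),5,60);print("knob",onz("top",kt,76.3),kt,"exp",binp(-40,0,85,.42))
# shaft crossing points (shelf) picked by eye
print("shelf pick",tri((336.3,182.5),(254.5,163)),"exp",binp(34,75,82,.42))
E
```

```text
[326.79 163.23] [0.49 0.87] [ 2.   19.63] [247.42 173.29] [-0.28  0.96] [2.82 4.61]
head [596.93 144.37 161.9 ] 1.1741844126404064 expected [607.64 142.5  158.52]
axis PCA [-0.48 -0.06  0.87] 28.776926527417043 -4.1094856421375905
91.85956302013889
axis well [-0.49  0.02  0.87] 29.31582318964524 1.3368690989499874
knob [562.88  67.57  76.3 ] [282.52 195.49] exp [563.32  67.5   76.3 ]
shelf pick (array([635.94, 141.15,  90.04]), np.float64(10.708887586395702)) exp [632.11 142.5  103.74]
```

```bash
python3 - <<'E'
from h import *
np.set_printoptions(precision=2,suppress=True)
def st(m=""):
    s=sensors.read_state();print(m,round(s["time"],1),s["eef_pos"],s["ft_force"],round(s["grip_width"],3),round(s["grasp_force"],1))
a=np.array([-.49,.02,.87]);a/=np.linalg.norm(a);qr=att(-a,(0,1,0));G=binp(34,75,58,.42)+87*a
grip(.5)
r.move_ptp(tcp(G+75*a,qr),qr);st("pre")
print(r.move_linear(tcp(G,qr),velocity=120,guard=12));st("at")
grip(0,25);st("grip")
print(r.move_linear(tcp(G+120*a,qr),velocity=90,guard=25));st("drawn")
for n in("side","top"):cv2.imwrite(f"pics/{n}3.png",imaging.get_image(n))
s=cv2.imread("pics/side3.png")[110:260,270:470];t=cv2.imread("pics/top3.png")[80:230,200:400]
cv2.imwrite("pics/m3.png",cv2.resize(np.hstack([t,s]),(800,300),interpolation=cv2.INTER_CUBIC))
E
```

```text
pre 10.0 [537.37 146.47 267.19] [-0.37  0.94 -0.14] 0.497 0.0
False
at 10.8 [574.26 145.83 202.68] [ 0.05 -0.31 -0.82] 0.496 0.0
grip 11.4 [574.28 145.42 202.28] [-1.11 -0.01  1.72] 0.197 25.0
False
drawn 12.8 [515.26 147.49 305.97] [-1.02  0.11 -1.34] 0.196 25.0
```

View pics/m3.png

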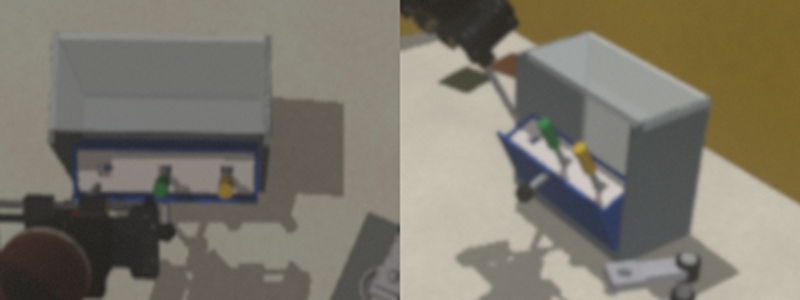

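The red rod is drawn; in the side view its shaft runs from (312,143) to about (328,165), above the bin. Next is upright, then over the stand.

```bash
python3 - <<'E'
from h import *
np.set_printoptions(precision=2,suppress=True)
def st(m=""):
    s=sensors.read_state();print(m,round(s["time"],1),s["eef_pos"],s["ft_force"],round(s["grip_width"],3),s["joint_positions"])
a=np.array([-.49,.02,.87]);a/=np.linalg.norm(a);qr=att(-a,(0,1,0));G=binp(34,75,58,.42)+87*a
r.move_linear(tcp(G+150*a,qr),velocity=200)
qv=q(0)
r.move_linear(tcp([500,130,350],qv),velocity=180,attitude=qv);st()
r.move_ptp(tcp(UH+[0,0,25+136],qv),qv);r.hold(.3);st()
for n in("side","top"):cv2.imwrite(f"pics/{n}4.png",imaging.get_image(n))
s=cv2.imread("pics/side4.png")[170:290,310:470]
cv2.imwrite("pics/m4.png",cv2.resize(s,(800,600),interpolation=cv2.INTER_CUBIC))
for z in(0,20,40,80,100):print(z,proj("side",UH+[0,0,z]))
E
```

```text
13.9 [500.26 129.9  399.45] [-0.23  0.52 -0.08] 0.202 [-0.93  0.    0.6   1.63  0.    1.51  1.24]
 15.5 [ 499.1  -207.16  361.97] [-0.6   0.92 -1.14] 0.201 [-0.68  0.1   1.08  1.66 -0.09  1.43  1.98]
0 [382.53 245.68]
20 [383.29 238.39]
40 [384.07 230.92]
80 [385.7  215.41]
100 [386.54 207.35]
```

View pics/m4.png

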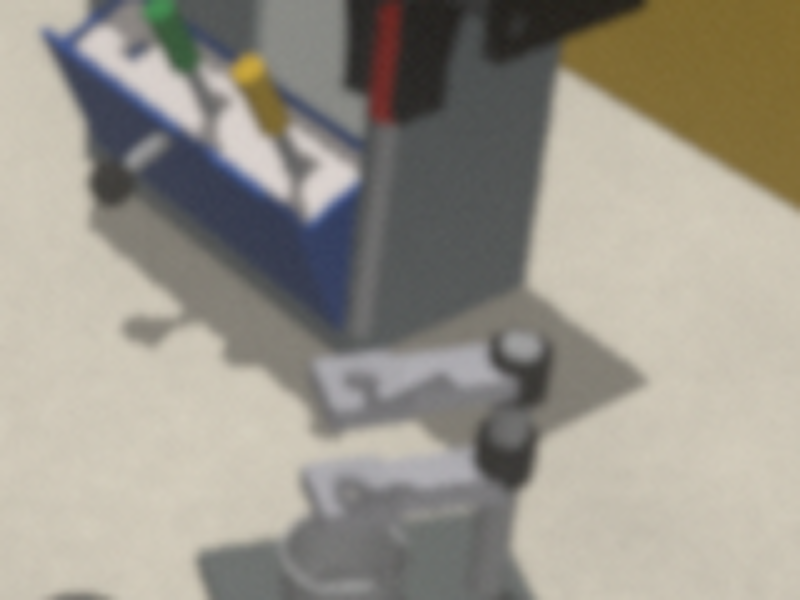

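Side view: the rod is held over the stand with its tip at (381.8,237.6), the hole at (382.2,246) and about 1.1° of tilt. I'll correct the tilt and insert with a guarded search.

```bash
cat >> h.py <<'E'
def st(m=""):
    s=sensors.read_state();print(m,round(s["time"],1),s["eef_pos"].round(1),s["ft_force"].round(1),round(s["grip_width"],3))
def lower(off,zt,qq,v,guard):   # lower the nominal tip to height zt, at offset off from the hole
    return r.move_linear(tcp([UH[0]+off[0],UH[1]+off[1],zt+136],qq),velocity=v,guard=guard,attitude=qq)
E
python3 - <<'E'
from h import *
qq=q(.023);off=np.array([.3,-.2])
lower(off,165,qq,60,None);st("start")
D=np.array([.56,.83]);L=np.array([.83,-.56])
tries=[0*D]+[k*D for k in(2.5,-2.5,5,-5)]+[2*L+k*D for k in(0,2.5,-2.5)]+[-2*L+k*D for k in(0,2.5,-2.5)]+[7.5*D,-7.5*D]
for d in tries:
    o=off+d
    hit=lower(o,132,qq,50,6);z=sensors.read_state()["eef_pos"][2]-51-136;st(f"{d.round(1)} hit={hit} tip~{z:.1f}")
    if not hit or z<139: break
    lower(o,158,qq,80,None)
cv2.imwrite("pics/side5.png",imaging.get_image("side"))
E
```

```text
start 15.9 [ 497.7 -207.9  352. ] [-0.1  0.6 -1. ] 0.199
[0. 0.] hit=False tip~132.2 16.7 [ 498.  -208.1  319.2] [ 0.6  0.2 -1.3] 0.2
```

```bash
python3 - <<'E'
from h import *
qq=q(.023);off=np.array([.3,-.2])
print(lower(off,100,qq,50,8));st("mid")
hit=lower(off,75,qq,30,8);st(f"hit={hit}")
if hit:
    for d in[(1.5,0),(-1.5,0),(0,1.5),(0,-1.5),(1.5,1.5),(-1.5,-1.5),(1.5,-1.5),(-1.5,1.5),(3,0),(-3,0),(0,3),(0,-3)]:
        z=sensors.read_state()["eef_pos"][2]-187
        o=off+np.array(d);lower(o,max(z,90)+3,qq,50,None);hit=lower(o,75,qq,30,8);st(f"{d} {hit}")
        if not hit or sensors.read_state()["eef_pos"][2]-187<82:break
s=imaging.get_image("side")[170:290,310:470]
cv2.imwrite("pics/m5.png",cv2.resize(s,(800,600),interpolation=cv2.INTER_CUBIC))
E
```

```text
False
mid 17.6 [ 498.  -208.1  287.1] [ 0.8  0.4 -1.6] 0.199
hit=False 18.6 [ 498.  -208.1  262.1] [ 0.5 -1.3 -1.1] 0.2
```

View pics/m5.png

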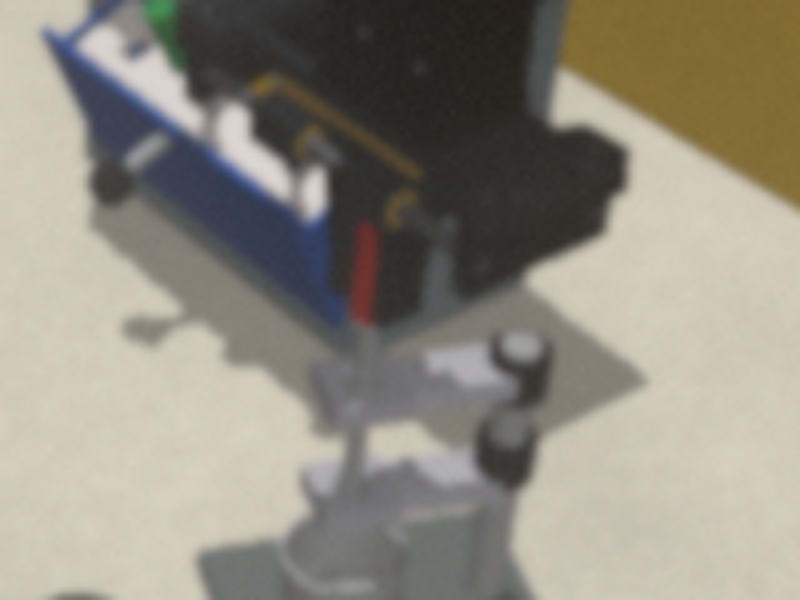

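The shaft enters the upper hole at about (382,246) and runs on to the lower hole at about (380,267). Next: lower to flush, release and retreat.

```bash
python3 - <<'E'
from h import *
qq=q(.023);off=np.array([.3,-.2])
print(lower(off,48,qq,50,10));st("near")
print(lower(off,34,qq,15,6));st("flush")
grip(.5);r.hold(.2);st("open")
p=sensors.read_state()["eef_pos"];r.move_linear(p+[0,0,100],velocity=180);st("up")
r.move_linear(p+[0,250,150],velocity=250);st()
s=imaging.get_image("side")[170:290,310:470]
cv2.imwrite("pics/m6.png",cv2.resize(s,(800,600),interpolation=cv2.INTER_CUBIC))
E
```

```text
False
near 19.3 [ 497.9 -208.1  235. ] [ 0.8 -1.  -0.8] 0.2
True
flush 19.9 [ 498.  -208.   226.2] [-0.8  1.6  7.4] 0.197
open 20.9 [ 497.5 -207.8  225.6] [-0.2  0.8  0.4] 0.498
up 21.6 [ 497.3 -207.4  324.7] [ 0.6 -0.7 -0.8] 0.494
 22.8 [497.5  40.5 375.1] [0.3 0.3 0.2] 0.497
```

View pics/m6.png

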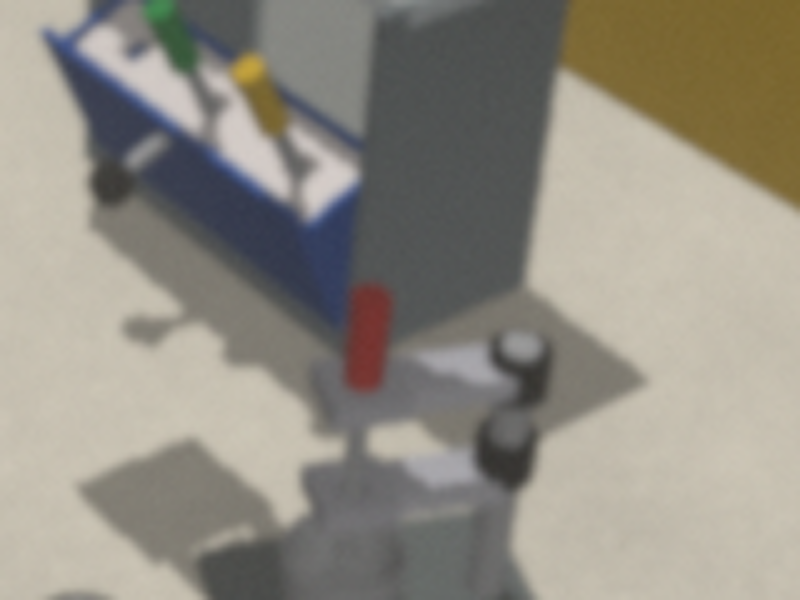

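The red head sits flush on the upper arm: collar at side (383,247), shaft visible down to the lower arm. I'll now regrip the knob and shut the bin.

```bash
python3 - <<'E'
from h import *
q1=q(.49);K=lambda th:binp(-41,0,86,th)
grip(.6)
r.move_ptp(tcp(K(.42),q1)-95*zax(q1),q1);st("pre")
print(r.move_linear(tcp(K(.42),q1),velocity=120,guard=12));st("at")
grip(0,20);st("grip")
for th in(.33,.22,.11,.03,-.03):
    qq=q(.15+.8*th);g=r.move_linear(tcp(K(th),qq),velocity=60,attitude=qq,guard=30);st(th)
    if g:print("guard");break
grip(.55);r.hold(.2)
s=sensors.read_state();r.move_linear(s["eef_pos"]-95*zax(s["tool_rot"]),velocity=180)
r.move_linear(s["eef_pos"]+[-90,60,200],velocity=250);st("clear")
for n in("side","top"):cv2.imwrite(f"pics/{n}7.png",imaging.get_image(n))
t=cv2.imread("pics/top7.png");s=cv2.imread("pics/side7.png")
kt=dark(t,(282,181),6,55);ks=dark(s,(341.5,195.5),5,70);print("knob",kt,ks,"before [282.1 180.9] [341.4 196.2]")
cv2.imwrite("pics/m7.png",cv2.resize(np.hstack([t[80:230,200:400],s[120:270,260:460]]),(800,300),interpolation=cv2.INTER_CUBIC))
E
```

```text
pre 24.1 [494.2  67.3 206.9] [ 1.   0.6 -0.4] 0.604
False
at 25.0 [538.6  67.4 122.4] [-0.2  0.7 -0.4] 0.596
grip 25.6 [538.1  66.9 121.9] [-2.2 -4.4  5.7] 0.283
0.33 26.0 [548.1  67.  130.4] [-3.5 -4.3 10.1] 0.281
0.22 26.4 [560.5  67.  139. ] [ 0.7 -4.6  6.9] 0.283
0.11 26.8 [573.1  67.  145.8] [ 2.8 -3.3  2.5] 0.281
0.03 27.1 [582.3  67.  149.7] [ 2.1 -3.6 -0.8] 0.282
-0.03 27.4 [587.6  67.  151.4] [-6.  -4.2  1.4] 0.283
clear 29.7 [499.8 126.8 351.3] [ 0.1  0.2 -0.5] 0.547
knob [280.38916256 183.22413793] [341.35928144 196.27715997] before [282.1 180.9] [341.4 196.2]
```

View pics/m7.png

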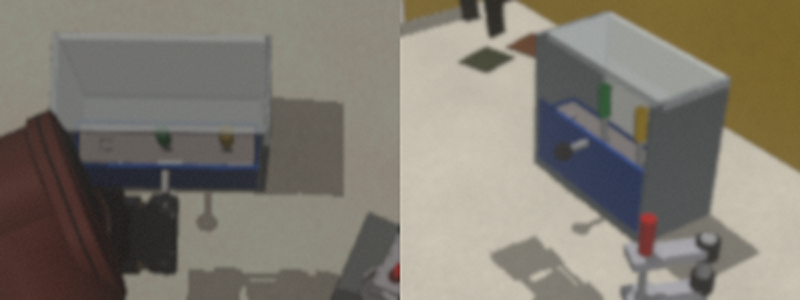

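The side view shows the knob back at (341.4,196.3), its shut position. Green and yellow are in their wells and red is home. Handing in.

```bash
python3 -c "
from workcell import r,job
r.hold(.5);print(job.sign_off())"
```

```text
the job is handed in; nothing more can be done
None
```

I handed the job in at about 30 s of the 67 s allowed, but the hand-in returned no verdict. From the last side picture and the forces felt, the red rod is through both guide holes with its head flush on the upper arm, the bin is shut, and the green and yellow rods are in their wells. The arm made no contact near the beaker or jar, though I did not re-image either.

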